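Scrub out a spray-gun cup in the wash tank

ROBOT

A 6-joint arm with a two-finger parallel gripper is mounted at the origin on the work surface. World frame = base frame: x ahead of the robot, y to its left, z up, the work surface at z = 0. Lengths are in m, angles in degrees, forces in N, time in s.
With the tool pointing down it reaches from about 0.3 to 0.875 m from the base axis. Payload 4.2 kg.
Tool frame: the origin (TCP) lies midway between the tips of the shut fingers; the grasp point (between the pads) lies ctrl.grasp_offset behind it (ctrl.grasp_offset is the distance from the TCP to the grasp point, in m); x points along the fingers, y is the direction in which the jaws open and shut, and the axes are right-handed (so a half turn about x gives the same grasp; the last joint's range is limited). The gripper opens to 85 mm and grips with 20 to 120 N. Pads are 22 mm wide; open, the fingers measure 114 mm over their backs; the gripper's body (76 mm by 85 mm) begins 54 mm behind the grasp point. The pads swing forward as they close: fully open they stand 13 mm farther back than shut.
Start: joints at [-77.865, 18.312, 89.639, -0, 72.044, -1.146], TCP at [0.132, -0.56, 0.231] pointing down, gripper open.
Joint ranges: [-177.97, 177.97], [-48.28, 115.42], [12.27, 149.76], [-77.06, 257.06], [2.81, 150.46], [-146.56, 146.56]. Speed limits (degrees/s): [147.25, 147.25, 180, 180, 180, 180].

INTERFACE

Orientations are given as [roll, pitch, yaw] about the fixed x, y, z axes, in that order (R = Rz(yaw) Ry(pitch) Rx(roll)).
In Python, from rig import readout, imaging, close_job, ctrl gives the robot as it stands. The module is installed in compiled form; this text tells all that it offers.
- The arm moves only by the tool play_rows, never from a script. Its argument "plan" is a list of rows, each a list of 7 numbers: the closure, from -1 (fully open) to 1 (shut), then the shift along the world's x, y, z normalised to -1 to 1, where 1 is 0.025 m, then the turn, a rotation vector about the world's x, y, z normalised to -1 to 1, where 1 is 0.1 rad. In form: [[grip, tx, ty, tz, rx, ry, rz], ...]. A call has 1 to 8 rows; each row shifts and turns the commanded pose from where the row before left it; what a row does not reach is not made up. A row lasts 1/12 s, in which the tool goes at most 41.7 mm and 7.16 degrees, less where a joint would pass 70% of its speed; a pose out of reach is approached as far as the arm can. A call with a number of a shift or a turn outside -1 to 1 is refused whole. A call with a gripper value outside its range is refused whole. The fingers move at their own pace and stop on an object; "force" is the grip in N (left out, the last holds). Time passes only in rows, so rows that do not move let the fingers close. It gives the time, the measured TCP pose, the force and the opening at its end, in the units of the state.
- readout.get_obs(): the state, without advancing time (a new reading comes with each control period).
- imaging.capture(name): name is "scene" or "top" or "wrist"; returns the picture (400x640x3 uint8, red, green, blue); there is no depth.
- imaging.get_calibration(name): a dict with "mtx" (3x3 intrinsics, pixels), "dist_coeffs" ([k1, k2, p1, p2, k3] as OpenCV has them; the pictures are not rectified), "cam_to_world" (4x4, takes a point from camera to world coordinates); the wrist camera has in their place "T_tool_cam" (4x4, takes a point from camera to tool coordinates, whose origin is the TCP and whose axes are the tool frame's). Camera axes: x right, y down, z forward; pixel columns grow to the right and rows downward; lengths in m; the calibration is good to about 2 mm. A picture is of the moment at which its call begins: read the wrist's pose just before it. get_calibration takes no time and is no camera call.
- close_job(): hands the job in, once; it reports no verdict.
The state is a dict: "clock": time; "q": joint angles; "joint_vel": joint speeds; "joint_efforts": joint torques, N m; "position": TCP position; "eef_rot": TCP orientation; "wrist_force": force on the tool from outside, world axes, zero at the start; "ft_torque": the same for the moment, N m; "opening": finger opening in m.
Only numpy, scipy, OpenCV 4.12 (cv2) and the standard library are available. Lean on these libraries where they do the work, as an engineer would, in place of code of your own. Each camera call takes 0.05 s, during which the arm holds its last target.

TASK

Lift the paddle latch of the steel wash tank and swing its lid all the way open, then take the bottle brush from its blue stand and scrub out the metal spray-gun cup in the tank: three full strokes, each down to the bottom of the cup and back up nearly to its rim. Afterwards set the brush gently back in its stand, bristles down and upright, without dropping it, and leave the lid open so that the cup can air. Leave the cup standing in its cradle and do not disturb anything else on the bench or in the tank.

Things in the scene. Friction and masses are not known exactly. Their poses are not given: they have to be found in the camera images.
- washer: Steel bench-top wash tank, fixed, but place and yaw differ each time: 340 mm along its x, 280 along its y, z up; origin at the centre of its underside. The lid covers its -y side; a fixed deck with a small valve and fittings (up to 30 mm above the lid's top) its +y side. Open below the lid: walls 4 mm, rim 135 mm and inner floor 24 mm above the bench; the shut lid's top is at 145 mm.
- lid (a joint): Lid angle in rad: 0 shut, 1.80 at its stop just past upright. Lid 336 x 187 x 8 mm, hinged on point lid_hinge along the tank's x; shut it lies to -y of the hinge, its free edge swings up, then over to +y. A stiff hinge: it stays at any angle where it is left and takes about 5 N at the free edge. Shut, it is held by a hidden pawl that only the paddle withdraws.
- lid_hinge (a point): Middle of the lid's hinge line, fixed to the tank (tank frame x 0, y 50, z 137 mm); axes as the tank's, the line runs along x.
- paddle (a joint): Angle of the paddle handle relative to the lid in rad: 0 at rest, 0.70 fully lifted, turning in the same sense as the lid; above 0.45 the pawl is free and the lid follows the pull. Spring-loaded: 2 to 5 N at its free end; it goes back when let go. Its pivot line, along x, lies 118 mm from the hinge line towards the free edge and 26 mm above it (shut: tank frame y -68, z 163 mm).
- paddle_grip (a point): Point to pinch on the paddle, mid-width: black lever with a red patch on the lid's top, 40 mm wide (along the tank's x), 88 mm long, 14 mm deep; free end towards the lid's free edge (-y), which it overhangs by 19 mm. 70 mm from the paddle's pivot line, 10 mm above it at rest (tank frame x 0, y -138, z 173 mm; 28 mm above the lid's top). The paddle can turn between fingers that pinch its sides.
- cup_in (a point): Centre of the inner floor of the spray-gun cup: open aluminium cup, 84 mm outside and 76 mm inside diameter, 100 mm deep inside, 0.3 kg, loose, upright on the tank's inner floor (this point 29 mm, the rim 129 mm above the bench) in a wire cradle with some 4 mm play. Hidden under the lid until that is opened. z up.
- cradle: The wire cradle round the cup's foot, fixed in the tank: 105 mm outside diameter, 48 mm high. Origin: on the tank's inner floor at its middle.
- holder_in (a point): Centre of the inner floor of the brush stand, 10 mm above the bench: a blue round pot, 92 mm outside and 82 mm inside diameter, rim 105 mm above the bench, on a 120 mm round foot, fixed. z up.
- brush_grip (a point): Middle of the bottle brush's wooden handle, 178 mm above its lower end, z along the brush upwards. It stands upright in its stand, bristles down: 219 mm long, 0.1 kg; handle 26 mm thick from 131 to 219 mm above the lower end, wire stem below it, bristle head 85 mm long (bristles 71 mm across, bending freely; stiff core 48 mm across, flat end). Take the handle from above.
- brush_tip (a point): Centre of the lower (bristle) end of the brush, on its axis.
- brush: The same brush; origin at brush_tip, z along the brush towards the handle's end.
- cup: The same cup; origin at the centre of its underside, 5 mm below cup_in, z up.
- cup_lid: Bystander: the cup's round aluminium screw lid with a brass spigot, 92 mm in diameter, 31 mm high, lying on the tank's inner floor. Origin: centre of its underside.
- tin: Bystander: steel lacquer tin, 84 mm in diameter, 110 mm high. Origin: centre of its underside.
- jar: Bystander: amber glass jar with a yellow cap, 72 mm in diameter, 100 mm high. Origin: centre of its underside.
- tape: Bystander: roll of masking tape lying flat, 100 mm in diameter, 24 mm high. Origin: centre of its underside.
- chisel: Bystander: chisel with a wooden handle, 240 mm long, 26 mm high, lying. Origin: at the ferrule on the bench.
- spray_gun: Bystander: spray gun without its cup, about 150 mm long, 36 mm high, lying on its side. Origin: on the bench below its barrel.
Not all that is in view belongs to the job. Of the things that look like the brush, the middle-sized one is meant.

How it is judged:
By the outcome, as a careful person would: the job done as asked, in the order asked, and still so for the second after the job is handed in, with the robot touching nothing.
It also fails if it takes over 72 s, if anything falls off the work surface, if the arm or the gripper's body presses on something with over 40 N, if the wrist force passes 120 N, or if a joint passes its speed limit or range.

## Working session

There is one attempt and no reset: what is moved stays moved. The work goes in short steps, Python scripts to look and compute and a tool call to move; the robot and the scene stay as the last step left them, time stands still between calls to the robot, and variables do not carry over. Pictures are saved under pics/ and viewed, and the job is handed in when it is done.

Besides the shell and the picture viewer there is one more tool, called after "Call:" by a JSON object that holds its "name" and its "arguments". play_rows: Moves the arm, as the interface text tells. Its arguments: {"type":"object","properties":{"plan":{"type":"array","items":{"type":"array","items":{"type":"number"}}},"force":{"type":"number"}},"required":["plan"]}

```bash
mkdir -p pics; ls
python3 - <<'E'
from rig import readout, imaging, ctrl
import cv2,numpy as np
print(readout.get_obs()); print(ctrl.grasp_offset)
for n in ["scene","top","wrist"]:
    im=imaging.capture(n); cv2.imwrite(f"pics/{n}0.png",im[:,:,::-1])
    print(n,imaging.get_calibration(n))
E
```

```text
pics
{'clock': 0.0, 'q': array([-7.78640608e+01,  1.83505124e+01,  8.97060767e+01,  1.26724928e-03,
        7.20445199e+01, -1.14706099e+00]), 'joint_vel': array([ 0.00849903, -0.01119295,  0.09175198, -0.0776695 , -0.07227648,
        0.03275555]), 'joint_efforts': array([-1.40665328e-03, -4.15520740e+01, -2.34159422e+01, -1.16669694e-04,
        8.31866957e-03, -1.86766800e-05]), 'position': array([ 0.13200808, -0.55915036,  0.23049581]), 'eef_rot': array([-91.8297789 ,  89.89888383, 101.45282953]), 'wrist_force': array([-0.04814907, -0.02834701, -0.69537031]), 'ft_torque': array([-0.01902669, -0.01948786,  0.04926868]), 'opening': 0.08550563069457362}
0.0187
scene {'mtx': array([[416.4324017 ,   0.        , 319.43759169],
       [  0.        , 416.4324017 , 198.98223449],
       [  0.        ,   0.        ,   1.        ]]), 'dist_coeffs': array([-0.06913241,  0.        ,  0.        ,  0.        ,  0.        ]), 'cam_to_world': array([[-0.78834165,  0.43856705, -0.43148161,  1.0478871 ],
       [ 0.6152343 ,  0.5642975 , -0.5505044 ,  0.68576857],
       [ 0.0020509 , -0.69944784, 
[... 516 characters left out ...]
99039791,  1.42764305],
       [ 0.        ,  0.        ,  0.        ,  1.        ]])}
wrist {'mtx': array([[289.21956617,   0.        , 320.19792961],
       [  0.        , 289.21956617, 200.28364624],
       [  0.        ,   0.        ,   1.        ]]), 'dist_coeffs': array([-0.00676801,  0.        ,  0.        ,  0.        ,  0.        ]), 'T_tool_cam': array([[-1.15632589e-03, -2.71097406e-01,  9.62551224e-01,
        -1.41969421e-01],
       [ 9.99999318e-01, -1.57663314e-04,  1.15690776e-03,
         1.20241487e-04],
       [-1.61875677e-04,  9.62551906e-01,  2.71097403e-01,
        -6.79151049e-02],
       [ 0.00000000e+00,  0.00000000e+00,  0.00000000e+00,
         1.00000000e+00]])}
```

View pics/scene0.png

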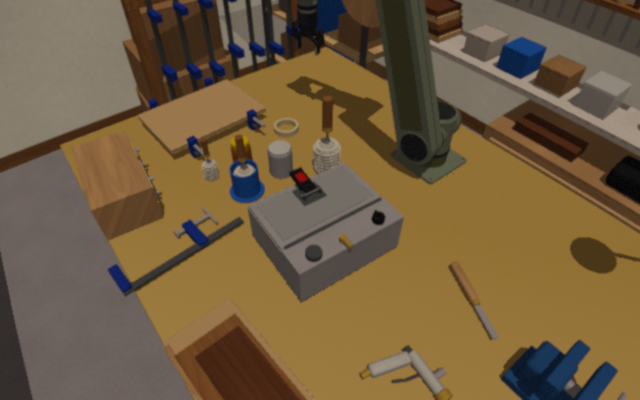

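View pics/top0.png

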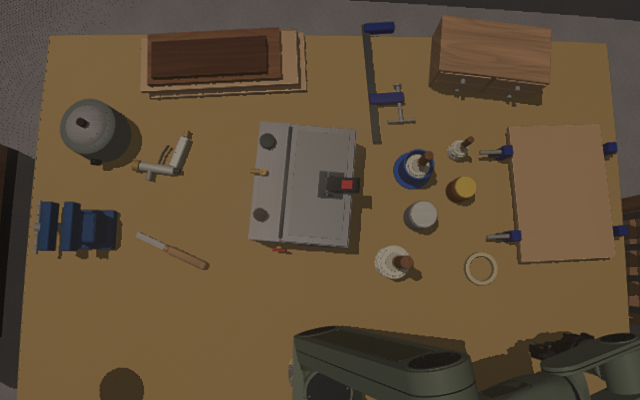

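View pics/wrist0.png

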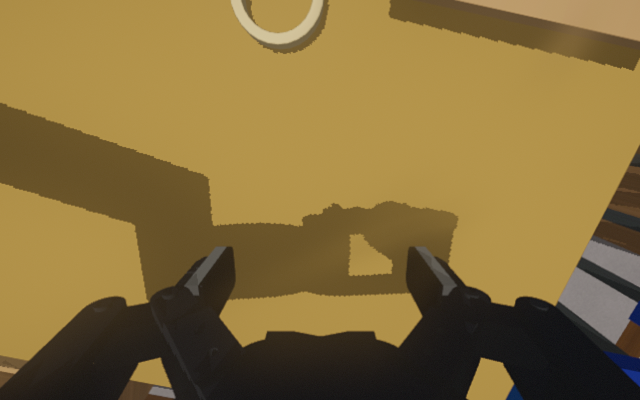

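Three brush-like things show in the top view: large at (393,262), one in the blue stand at (415,167), small at (458,148). The one in the blue stand is the middle-sized one. I'll enlarge to confirm this.

```bash
cat > h.py <<'E'
from rig import readout, imaging, ctrl
import cv2,numpy as np
from scipy.spatial.transform import Rotation as R
def ray(cam,px,obs=None):
    c=imaging.get_calibration(cam)
    u=cv2.undistortPoints(np.array([[px]],float),c["mtx"],c["dist_coeffs"])[0,0]
    if cam=="wrist":
        T=np.eye(4);T[:3,:3]=R.from_euler('xyz',obs["eef_rot"],degrees=True).as_matrix();T[:3,3]=obs["position"];T=T@c["T_tool_cam"]
    else: T=c["cam_to_world"]
    d=T[:3,:3]@np.array([u[0],u[1],1.]);return T[:3,3],d/np.linalg.norm(d)
def onz(cam,px,z,obs=None):
    o,d=ray(cam,px,obs);return o+d*(z-o[2])/d[2]
def tri(*rs):
    A=np.zeros((3,3));b=np.zeros(3)
    for o,d in rs:
        P=np.eye(3)-np.outer(d,d);A+=P;b+=P@o
    p=np.linalg.solve(A,b);return p,[np.linalg.norm((np.eye(3)-np.outer(d,d))@(p-o)) for o,d in rs]
def proj(cam,p,obs=None):
    c=imaging.get_calibration(cam)
    if cam=="wrist":
        T=np.eye(4);T[:3,:3]=R.from_euler('xyz',obs["eef_rot"],degrees=True).as_matrix();T[:3,3]=obs["position"];T=T@c["T_tool_cam"]
    else: T=c["cam_to_world"]
    T=np.linalg.inv(T);return cv2.projectPoints(np.array([p],float),cv2.Rodrigues(T[:3,:3])[0],T[:3,3],c["mtx"],c["dist_coeffs"])[0][0,0]
def crop(src,x0,y0,w,h,s,dst):
    im=cv2.imread(src)[y0:y0+h,x0:x0+w];cv2.imwrite(dst,cv2.resize(im,None,fx=s,fy=s,interpolation=cv2.INTER_CUBIC))
E
python3 - <<'E'
from h import *
crop("pics/top0.png",370,130,130,150,4,"pics/c1.png")
crop("pics/top0.png",240,110,130,145,4,"pics/c2.png")
crop("pics/scene0.png",190,90,220,210,3,"pics/c3.png")
E
```

```text
(no output)
```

View pics/c1.png

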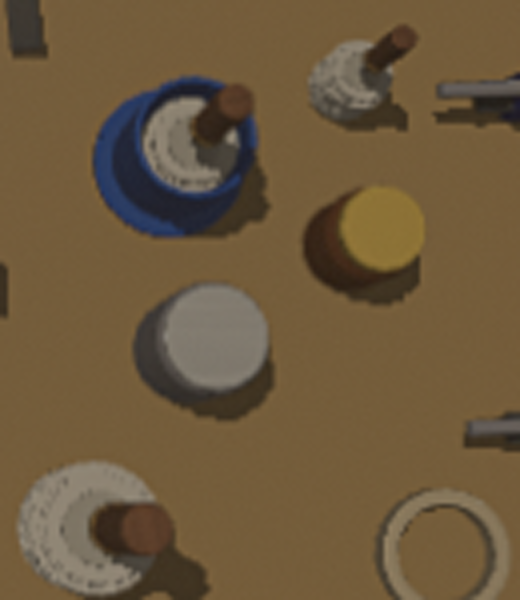

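View pics/c2.png

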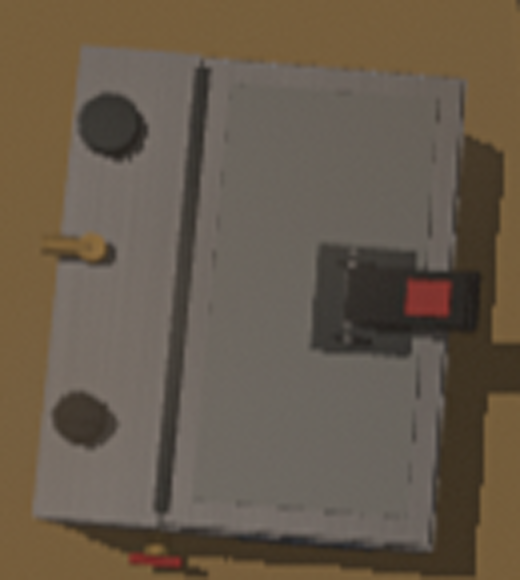

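View pics/c3.png

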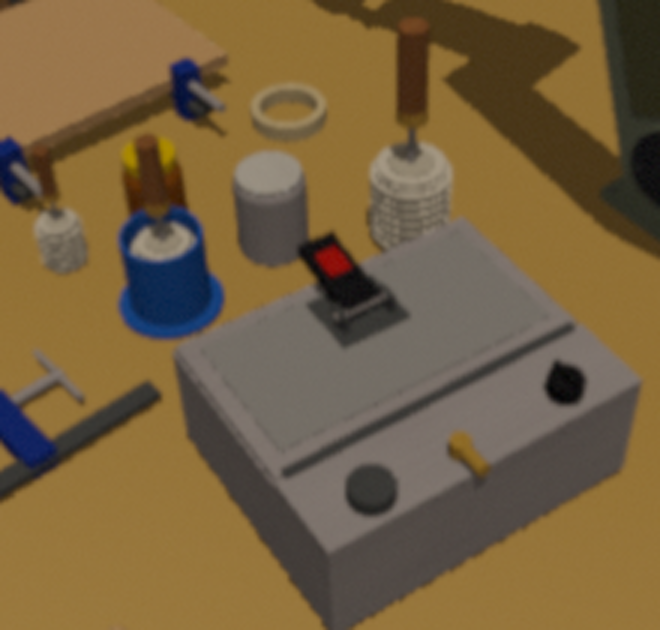

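The crop confirms it: the middle-sized brush stands in the blue pot, with its handle top at about (429,155) in the top view. The larger one at (393,262) and the smaller at (458,148) stand free, so they are decoys. The paddle's red patch is at about (347,184).

Run:
```python
from h import *
T=lambda x,y:(370+(x+.5)/4-.5,130+(y+.5)/4-.5)
W=lambda x,y:(240+(x+.5)/4-.5,110+(y+.5)/4-.5)
S=lambda x,y:(190+(x+.5)/3-.5,90+(y+.5)/3-.5)
np.set_printoptions(precision=4,suppress=True)
print("lid right corners(z.145)",onz("top",W(463,80),.145),onz("top",W(433,550),.145))
print("deck corners",onz("top",W(82,46),.145),onz("top",W(35,517),.145))
print("slot",onz("top",W(204,66),.145),onz("top",W(161,512),.145))
im=cv2.imread("pics/top0.png").astype(int);b,g,r=im[...,0],im[...,1],im[...,2]
def cen(im,m,x0,y0,x1,y1):
    mm=np.zeros_like(m);mm[y0:y1,x0:x1]=m[y0:y1,x0:x1];n,l,st,c=cv2.connectedComponentsWithStats(mm.astype(np.uint8));i=1+st[1:,4].argmax();return c[i],st[i]
sc=cv2.imread("pics/scene0.png").astype(int)
red=lambda im:(im[...,2]>130)&(im[...,1]<80)&(im[...,0]<80)
ct,s1=cen(im,red(im),320,160,380,210);cs,s2=cen(sc,red(sc),280,160,330,200)
print("red",ct,s1,cs,s2,tri(ray("top",ct),ray("scene",cs)),onz("top",ct,.18),onz("scene",cs,.18))
# slot etc scene tri
print("frontR corner tri",tri(ray("top",W(463,80)),ray("scene",S(180,352))))
print("deck c tri",tri(ray("top",W(82,46)),ray("scene",S(330,550))),tri(ray("top",W(35,517)),ray("scene",S(638,383))))
print("near lid c",tri(ray("top",W(433,550)),ray("scene",S(462,222))))
# brush top
t=T(235,102); print("brush top",onz("top",t,.229),tri(ray("top",t),ray("scene",S(148,143))))
# blue masks
for n,I,box in(("top",im,(385,140,445,195)),("scene",sc,(220,150,275,210))):
    m=(I[...,0]>I[...,2]+25); c,st=cen(I,m,*box); print(n,"blue",c,st)
# rim circle top ellipse center crop(197,137); foot center
print("rim",onz("top",T(196,138),.105),"foot",onz("top",T(167,163),.005))
for nm,p,z in(("tin",T(216,337),.11),("jar",T(382,228),.10),("bigbrush top",T(146,529),.3),("small",T(402,40),.17),("tape",T(442,551),.024)):print(nm,onz("top",p,z))
```

```text
lid right corners(z.145) [ 0.7067 -0.0738  0.145 ] [ 0.3707 -0.0533  0.145 ]
deck corners [0.7285 0.2006 0.145 ] [0.3903 0.2231 0.145 ]
slot [0.7146 0.1124 0.145 ] [0.3949 0.1356 0.145 ]
red [350.6667 186.6667] [350 186   2   2   3] [300.5854 176.7317] [297 174   8   7  41] (array([ 0.5363, -0.0584,  0.167 ]), [np.float64(0.0009089373192489345), np.float64(0.0009089373192489942)]) [ 0.5349 -0.0582  0.18  ] [ 0.5438 -0.046   0.18  ]
frontR corner tri (array([ 0.7072, -0.073 ,  0.1371]), [np.float64(0.002306359187358108), np.float64(0.0023063591873581602)])
deck c tri (array([0.7283, 0.2007, 0.1451]), [np.float64(0.00012822777694655268), np.float64(0.00012822777694662397)]) (array([0.3915, 0.2232, 0.137 ]), [np.float64(0.0013539809709942601), np.float64(0.00135398097099446)])
near lid c (array([ 0.3711, -0.0541,  0.1329]), [np.float64(3.0274059240283738e-05), np.float64(3.0274059240183395e-05)])
brush top [ 0.6151 -0.263   0.229 ] (array([ 0.6155, -0.2635,  0.2254]), [np.float64(0.0005571195743720162), np.float64(0.0005571195743719454)])
top blue [405.1768 170.6463] [394 149  36  40 328]
scene blue [245.7503 184.6559] [230 159  34  44 901]
rim [ 0.6166 -0.2635  0.105 ] foot [ 0.6175 -0.262   0.005 ]
tin [ 0.4692 -0.2742  0.11  ]
jar [ 0.5522 -0.4015  0.1   ]
bigbrush top [ 0.3318 -0.1858  0.3   ]
small [ 0.6759 -0.398   0.17  ]
tape [ 0.3159 -0.4652  0.024 ]
```

Run:
```python
from h import *
np.set_printoptions(precision=4,suppress=True)
o=readout.get_obs();M=R.from_euler('xyz',o["eef_rot"],degrees=True).as_matrix();print(M)
print(onz("top",(240+428.5/4-.5,110+297.5/4-.5),.182),o["clock"])
H=np.array([.5524,.1226]);yaw=np.radians(-3.9);ey=np.array([-np.sin(yaw),np.cos(yaw)]);print(ey)
e=lambda t:np.array([-np.cos(t),np.sin(t)]);n=lambda t:np.array([np.sin(t),np.cos(t)])
g=lambda th,ph:118*e(th)+26*n(th)+70*e(th+ph)+10*n(th+ph)
prev=None
for th,ph in [(0,0),(0,.2),(0,.4),(0,.58)]+[(t,.58) for t in np.arange(.1,1.85,.1)]+[(1.85,.58)]:
    p=g(th,ph)/1000; w=np.r_[H+ey*p[0],.137+p[1]]
    print(round(th,2),ph,w,"d",(w-prev)*1000 if prev is not None else "", "TCPz",w[2]-.0187); prev=w
```

```text
[[-0.0003  0.2298 -0.9732]
 [ 0.0013 -0.9732 -0.2298]
 [-1.     -0.0013  0.    ]]
[ 0.5421 -0.0469  0.182 ] 0.15
[0.068  0.9977]
0 0 [ 0.5396 -0.065   0.173 ] d  TCPz 0.15430000000000002
0 0.2 [ 0.5398 -0.0616  0.1867] d [ 0.23    3.3742 13.7075] TCPz 0.16800751893406674
0 0.4 [ 0.5403 -0.0556  0.1995] d [ 0.4107  6.0239 12.7624] TCPz 0.1807698939016344
0 0.58 [ 0.5408 -0.0481  0.2097] d [ 0.5107  7.4906 10.2564] TCPz 0.19102630207458304
0.1 0.58 [ 0.5413 -0.04    0.2264] d [ 0.552   8.0964 16.7154] TCPz 0.2077416903303565
0.2 0.58 [ 0.542  -0.0303  0.2423] d [ 0.6627  9.7208 15.8217] TCPz 0.223563406781841
0.3 0.58 [ 0.5427 -0.019   0.257 ] d [ 0.7668 11.2481 14.77  ] TCPz 0.23833336606821748
0.4 0.58 [ 0.5436 -0.0063  0.2706] d [ 0.8633 12.6631 13.5706] TCPz 0.2519039916385959
0.5 0.58 [0.5446 0.0076 0.2828] d [ 0.9511 13.9515 12.2357] TCPz 0.2641396902881294
0.6 0.58 [0.5456 0.0227 0.2936] d [ 1.0294 15.1005 10.7785] TCPz 0.2749182069604961
0.7 0.58 [0.5467 0.0388 0.3028] d [ 1.0975 16.0986  9.2136] TCPz 0.2841318462800096
0.8 0.58 [0.5478 0.0557 0.3104] d [ 1.1546 16.9359  7.5567
[... 254 characters left out ...]
 TCPz 0.303749124275781
1.2 0.58 [0.5528 0.1284 0.3228] d [ 1.2636 18.5349  0.3497] TCPz 0.3040988662210015
1.3 0.58 [0.5541 0.1469 0.3213] d [ 1.2596 18.4771 -1.5067] TCPz 0.3025921673118814
1.4 0.58 [0.5553 0.1651 0.3179] d [ 1.2431 18.2347 -3.3481] TCPz 0.2992440819858721
1.5 0.58 [0.5565 0.1829 0.3128] d [ 1.2142 17.8101 -5.156 ] TCPz 0.2940880632048212
1.6 0.58 [0.5577 0.2001 0.3059] d [ 1.1731 17.2076 -6.9124] TCPz 0.2871756282040359
1.7 0.58 [0.5588 0.2165 0.2973] d [ 1.1203 16.4332 -8.5998] TCPz 0.2785758437490967
1.8 0.58 [0.5599 0.232  0.2871] d [  1.0563  15.4945 -10.2012] TCPz 0.2683746360435666
1.85 0.58 [0.5604 0.2394 0.2814] d [ 0.5008  7.3465 -5.6699] TCPz 0.26270475245146113
```

Call:
{"name": "play_rows", "arguments": {"plan": [[-1, 0.8, 0.95, 1, 0, 0, 0.6], [-1, 0.8, 0.95, 1, 0, 0, 0.6], [-1, 0.8, 0.95, 1, 0, 0, 0.6], [-1, 0.8, 0.95, 1, 0, 0, 0.6], [-1, 0.8, 0.95, 0, 0, 0, 0.6], [-1, 0.8, 0.95, 0, 0, 0, 0.6], [-1, 0.8, 0.95, 0, 0, 0, 0.6], [-1, 0.8, 0.95, 0, 0, 0, 0.6]]}}

```text
clock: 0.82
position: [0.2927, -0.3682, 0.3313]
eef_rot: [136.2, 90.0, -2.8]
wrist_force: [0.2, -0.1, -1.2]
opening: 0.0851
```

Call:
{"name": "play_rows", "arguments": {"plan": [[-1, 0.8, 0.95, 0, 0, 0, 0.6], [-1, 0.8, 0.95, 0, 0, 0, 0.6], [-1, 0.8, 0.95, 0, 0, 0, 0.6], [-1, 0.8, 0.95, 0, 0, 0, 0.6], [-1, 0.8, 0.95, 0, 0, 0, 0.6], [-1, 0.8, 0.95, 0, 0, 0, 0.6], [-1, 0.8, 0.95, 0, 0, 0, 0.6], [-1, 0.8, 0.95, 0, 0, 0, 0.6]]}}

```text
clock: 1.48
position: [0.4527, -0.1782, 0.3311]
eef_rot: [-78.5, 90.0, 170.0]
wrist_force: [0.5, -0.8, -0.8]
opening: 0.0857
```

Call:
{"name": "play_rows", "arguments": {"plan": [[-1, 0.8, 0.95, 0, 0, 0, 0.6], [-1, 0.8, 0.95, 0, 0, 0, 0.6], [-1, 0.8, 0.95, -0.5, 0, 0, 0.6], [-1, 0.8, 0.7, -0.8, 0, 0, 0.6], [-1, 0.1, 0, -0.5, 0, 0, 0.6], [-1, 0, 0, 0, 0, 0, 0.1], [-1, 0, 0, 0, 0, 0, 0]]}}

```text
clock: 2.07
position: [0.5342, -0.0907, 0.2856]
eef_rot: [-89.6, 89.9, 176.5]
wrist_force: [-0.9, 0.1, -0.3]
opening: 0.0852
```

Run:
```python
from h import *
np.set_printoptions(precision=4,suppress=True)
o=readout.get_obs();M=R.from_euler('xyz',o["eef_rot"],degrees=True).as_matrix();print(M,o["position"],o["wrist_force"],o["clock"])
im=imaging.capture("wrist")[:,:,::-1];cv2.imwrite("pics/w1.png",im)
import json;json.dump({k:np.array(o[k]).tolist() for k in("position","eef_rot")},open("o1.json","w"))
```

```text
[[-0.0024  0.9976 -0.0693]
 [ 0.0001 -0.0693 -0.9976]
 [-1.     -0.0024  0.    ]] [ 0.5342 -0.0907  0.2856] [-0.8591  0.0784 -0.3006] 2.0667
```

View pics/w1.png

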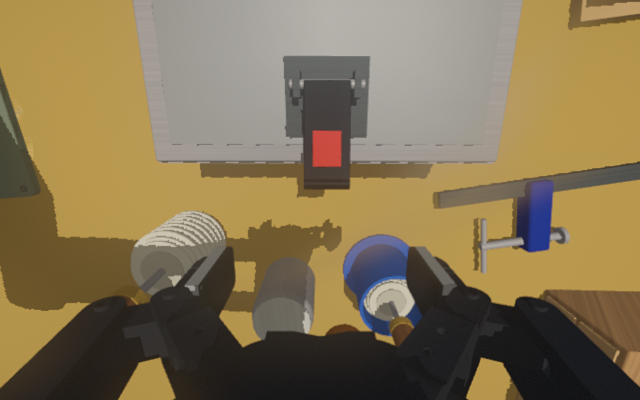

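The wrist view shows the paddle at about x px 327 with its patch centre at (327,149), end edge at row ~180, and lid free-edge row ~160.

Run:
```python
from h import *
import json;o=json.load(open("o1.json"))
np.set_printoptions(precision=4,suppress=True)
for p,z in(((327,149),.18),((327,180),.18),((327,180),.173),((303,180),.18),((351,180),.18),((159,161),.145),((499,161),.145),((305,100),.175),((349,100),.175)):print(p,z,onz("wrist",p,z,o))
```

```text
(327, 149) 0.18 [ 0.5421 -0.0477  0.18  ]
(327, 180) 0.18 [ 0.5404 -0.0744  0.18  ]
(327, 180) 0.173 [ 0.5404 -0.0759  0.173 ]
(303, 180) 0.18 [ 0.5195 -0.0729  0.18  ]
(351, 180) 0.18 [ 0.5613 -0.0758  0.18  ]
(159, 161) 0.145 [ 0.3775 -0.0514  0.145 ]
(499, 161) 0.145 [ 0.7099 -0.0743  0.145 ]
(305, 100) 0.175 [ 0.5265 -0.0069  0.175 ]
(349, 100) 0.175 [ 0.5628 -0.0094  0.175 ]
```

Call:
{"name": "play_rows", "arguments": {"plan": [[-1, 0.27, 1, -0.4, 0, 0, 0], [-1, 0, 0.11, -1, 0, 0, 0], [-1, 0, 0, -1, 0, 0, 0], [-1, 0, 0, -1, 0, 0, 0], [-1, 0, 0, -1, 0, 0, 0], [-1, 0, 0, -0.7, 0, 0, 0], [-1, 0, 0, -0.24, 0, 0, 0], [-1, 0, 0, 0, 0, 0, 0]]}}

```text
clock: 2.78
position: [0.5407, -0.0638, 0.1526]
eef_rot: [-91.5, 89.9, 174.4]
wrist_force: [-0.1, -0.6, 0.3]
opening: 0.0851
```

Call:
{"name": "play_rows", "arguments": {"plan": [[0.1, 0, 0, 0, 0, 0, 0], [0.3, 0, 0, 0, 0, 0, 0], [0.6, 0, 0, 0, 0, 0, 0], [1, 0, 0, 0, 0, 0, 0], [1, 0, 0, 0, 0, 0, 0], [1, 0, 0, 0, 0, 0, 0], [1, 0, 0, 0, 0, 0, 0]], "force": 35}}

```text
clock: 3.37
position: [0.5414, -0.0633, 0.1543]
eef_rot: [69.5, 89.9, -24.4]
wrist_force: [-2.7, -1.1, 5.2]
opening: 0.0393
```

Run:
```python
from h import *
o=readout.get_obs();print(o["position"],o["wrist_force"],o["opening"],o["clock"])
cv2.imwrite("pics/w2.png",imaging.capture("wrist")[:,:,::-1])
```

```text
[ 0.54136027 -0.06334134  0.15427708] [-2.6534033  -1.12917549  5.1842801 ] 0.039255347505602084 3.3667
```

View pics/w2.png

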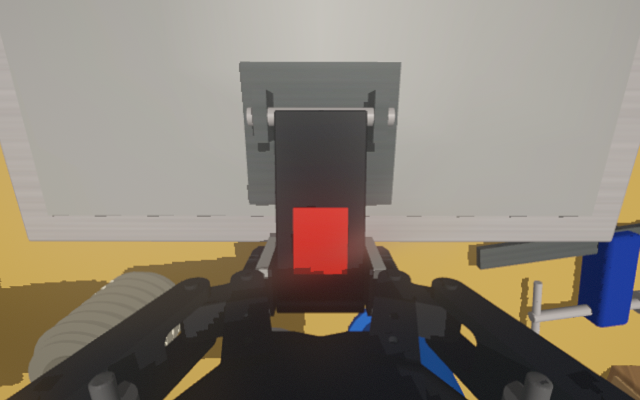

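Call:
{"name": "play_rows", "arguments": {"plan": [[1, 0, 0.07, 0.27, 0, 0, 0], [1, 0.01, 0.07, 0.28, 0, 0, 0], [1, 0.01, 0.12, 0.26, 0, 0, 0], [1, 0.01, 0.12, 0.25, 0, 0, 0], [1, 0.01, 0.15, 0.21, 0, 0, 0], [1, 0.01, 0.15, 0.2, 0, 0, 0], [1, 0.01, 0.16, 0.34, 0, 0, 0], [1, 0.01, 0.16, 0.34, 0, 0, 0]]}}

```text
clock: 4.08
position: [0.5431, -0.037, 0.2066]
eef_rot: [-155.7, 89.9, 110.4]
wrist_force: [1.4, -7.6, -4.2]
opening: 0.0394
```

Run:
```python
from h import *
o=readout.get_obs();print(o["position"],o["wrist_force"],o["ft_torque"],o["opening"],o["clock"])
cv2.imwrite("pics/w3.png",imaging.capture("wrist")[:,:,::-1])
```

```text
[ 0.54307082 -0.03704002  0.20664694] [ 1.38970745 -7.58728089 -4.21635472] [-1.28322787 -0.24794666 -0.05022752] 0.03944867853964076 4.0833
```

View pics/w3.png

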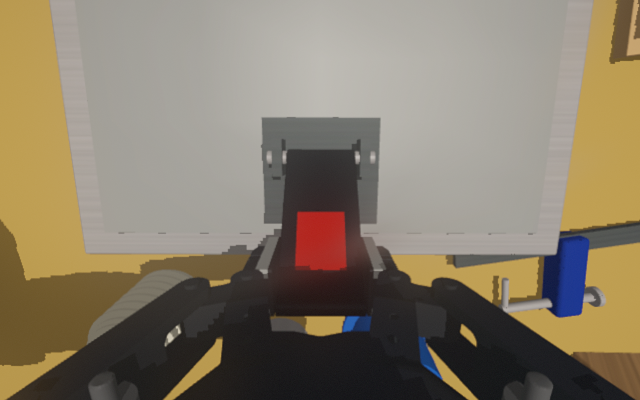

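Run:
```python
from h import *
o=readout.get_obs()
for z in(.145,.155,.165,.175):
    a=onz("wrist",(86,253),z,o);b=onz("wrist",(562,253),z,o);print(z,a,b,np.linalg.norm(a-b))
```

```text
0.145 [ 0.35730651 -0.0564535   0.145     ] [ 0.72964561 -0.08215254  0.145     ] 0.37322492104696253
0.155 [ 0.36651038 -0.05218295  0.155     ] [ 0.72078022 -0.07663484  0.155     ] 0.3551126839543317
0.165 [ 0.37571424 -0.0479124   0.165     ] [ 0.71191483 -0.07111714  0.165     ] 0.3370004468617009
0.175 [ 0.3849181  -0.04364185  0.175     ] [ 0.70304945 -0.06559944  0.175     ] 0.3188882097690702
```

The lid edge is now at z ≈ 0.165, so the lid is free at about 0.11 rad, as planned. I'll continue along the arc.

Call:
{"name": "play_rows", "arguments": {"plan": [[1, 0.01, 0.19, 0.32, 0, 0, 0], [1, 0.01, 0.2, 0.32, 0, 0, 0], [1, 0.02, 0.22, 0.3, 0, 0, 0], [1, 0.02, 0.23, 0.29, 0, 0, 0], [1, 0.02, 0.25, 0.28, 0, 0, 0], [1, 0.02, 0.26, 0.26, 0, 0, 0], [1, 0.02, 0.28, 0.25, 0, 0, 0], [1, 0.02, 0.28, 0.24, 0, 0, 0]]}}

```text
clock: 4.8
position: [0.5462, 0.0064, 0.2665]
eef_rot: [19.6, 89.5, -74.4]
wrist_force: [-1.3, -10.5, 1.9]
opening: 0.0392
```

Call:
{"name": "play_rows", "arguments": {"plan": [[1, 0.02, 0.3, 0.22, 0, 0, 0], [1, 0.02, 0.3, 0.21, 0, 0, 0], [1, 0.02, 0.32, 0.19, 0, 0, 0], [1, 0.02, 0.32, 0.18, 0, 0, 0], [1, 0.02, 0.34, 0.16, 0, 0, 0], [1, 0.02, 0.34, 0.14, 0, 0, 0], [1, 0.02, 0.35, 0.12, 0, 0, 0], [1, 0.02, 0.35, 0.11, 0, 0, 0]]}}

```text
clock: 5.47
position: [0.5509, 0.0739, 0.2989]
eef_rot: [46.5, 89.7, -47.4]
wrist_force: [1.6, -5.5, -1.8]
opening: 0.0394
```

Run:
```python
from h import *
o=readout.get_obs();print(o["position"],o["wrist_force"],o["ft_torque"],o["opening"],o["clock"])
cv2.imwrite("pics/s4.png",imaging.capture("scene")[:,:,::-1])
crop("pics/s4.png",190,40,260,270,2.2,"pics/s4c.png")
```

```text
[0.55094289 0.0738546  0.29888045] [ 1.642562   -5.45920362 -1.84068127] [-1.43727929 -0.12264528  0.10004826] 0.03936356265532315 5.4667
```

View pics/s4c.png

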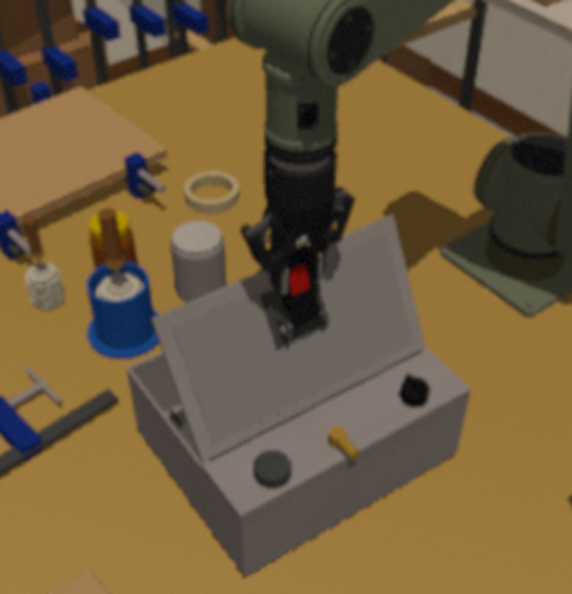

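The scene view shows the lid at roughly 0.9 rad with the paddle still pinched and everything clear. Continuing.

Call:
{"name": "play_rows", "arguments": {"plan": [[1, 0.02, 0.36, 0.09, 0, 0, 0], [1, 0.02, 0.36, 0.07, 0, 0, 0], [1, 0.02, 0.37, 0.05, 0, 0, 0], [1, 0.02, 0.37, 0.04, 0, 0, 0], [1, 0.02, 0.37, 0.01, 0, 0, 0], [1, 0.03, 0.37, 0.0, 0, 0, 0], [1, 0.03, 0.37, -0.02, 0, 0, 0], [1, 0.02, 0.37, -0.04, 0, 0, 0]]}}

```text
clock: 6.18
position: [0.5562, 0.1479, 0.3039]
eef_rot: [73.5, 89.7, -20.4]
wrist_force: [3.1, -4.9, 1.9]
opening: 0.0391
```

Call:
{"name": "play_rows", "arguments": {"plan": [[1, 0.02, 0.37, -0.06, 0, 0, 0], [1, 0.02, 0.36, -0.08, 0, 0, 0], [1, 0.02, 0.36, -0.09, 0, 0, 0], [1, 0.02, 0.35, -0.11, 0, 0, 0], [1, 0.02, 0.35, -0.13, 0, 0, 0], [1, 0.02, 0.34, -0.15, 0, 0, 0], [1, 0.02, 0.33, -0.17, 0, 0, 0], [1, 0.02, 0.33, -0.18, 0, 0, 0]]}}

```text
clock: 6.85
position: [0.5614, 0.2191, 0.2808]
eef_rot: [106.9, 89.5, 12.9]
wrist_force: [6.1, -5.4, 3.4]
opening: 0.039
```

Call:
{"name": "play_rows", "arguments": {"plan": [[1, 0.02, 0.31, -0.2, 0, 0, 0], [1, 0.02, 0.31, -0.21, 0, 0, 0], [1, 0.01, 0.2, -0.15, 0, 0, 0]]}}

```text
clock: 7.1
position: [0.5627, 0.2383, 0.2655]
eef_rot: [84.9, 89.5, -9.0]
wrist_force: [6.4, -9.2, 0.9]
opening: 0.0395
```

Run:
```python
from h import *
o=readout.get_obs();print(o["position"],o["wrist_force"],o["ft_torque"],o["opening"],o["clock"])
cv2.imwrite("pics/s5.png",imaging.capture("scene")[:,:,::-1])
crop("pics/s5.png",190,40,260,270,2.2,"pics/s5c.png")
```

```text
[0.56269104 0.23831138 0.26550608] [ 6.39824325 -9.16866665  0.90775819] [-1.29153103 -0.93896231  0.00819131] 0.03946595908552102 7.1
```

View pics/s5c.png

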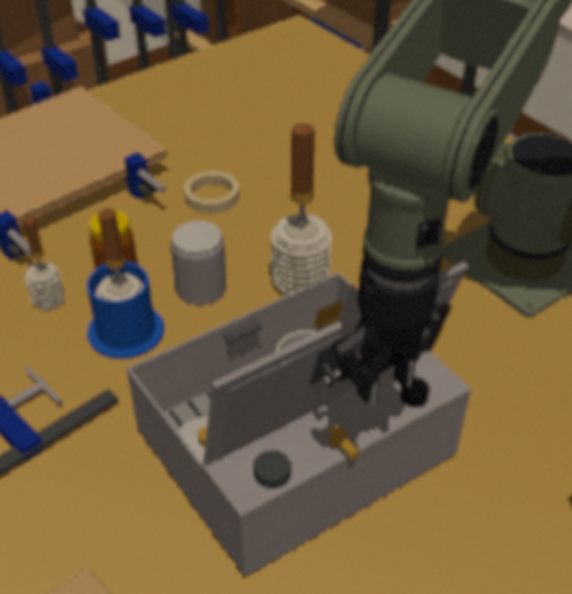

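Call:
{"name": "play_rows", "arguments": {"plan": [[1, 0, 0.2, -0.12, 0, 0, 0], [1, 0, 0.15, -0.1, 0, 0, 0], [1, 0, 0, 0, 0, 0, 0]]}}

```text
clock: 7.4
position: [0.5631, 0.2452, 0.2589]
eef_rot: [59.8, 89.5, -34.2]
wrist_force: [9.7, -10.5, -0.6]
opening: 0.0391
```

Run:
```python
from h import *
o=readout.get_obs();print(o["position"],o["wrist_force"],o["ft_torque"],o["opening"],o["clock"])
cv2.imwrite("pics/t5.png",imaging.capture("top")[:,:,::-1])
crop("pics/t5.png",200,90,250,200,3,"pics/t5c.png")
```

```text
[0.56309218 0.24518458 0.25887046] [  9.73633649 -10.54745614  -0.61902418] [-1.56040998 -1.18933118  0.0235959 ] 0.03912283653738926 7.4
```

View pics/t5c.png

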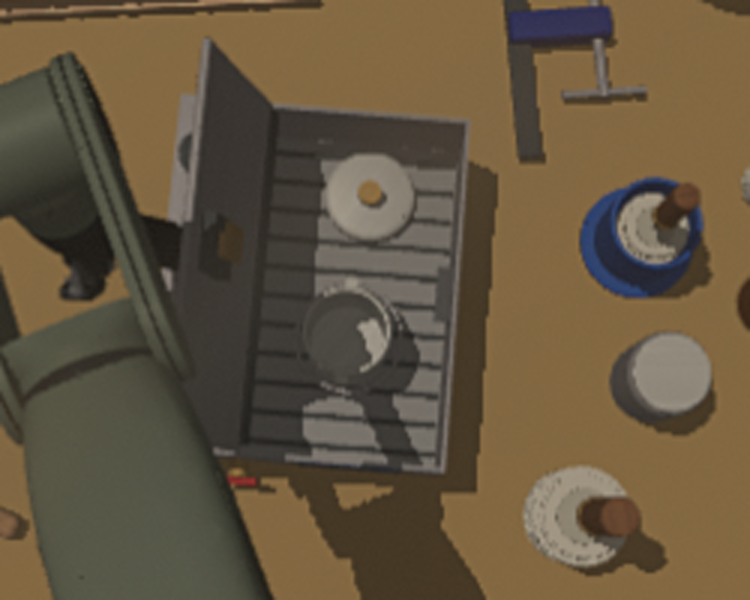

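```bash
cat >> h.py <<'E'
yaw=np.radians(-3.8);EX=np.array([np.cos(yaw),np.sin(yaw),0]);EY=np.array([-np.sin(yaw),np.cos(yaw),0]);C=np.array([.5495,.0727,0])
def onx(cam,px,tx):
    o,d=ray(cam,px);s=(tx-(o-C)@EX)/(d@EX);p=o+s*d;return np.array([(p-C)@EY,p[2]])
E
python3 - <<'E'
from h import *
W=lambda x,y:(200+(x+.5)/3-.5,90+(y+.5)/3-.5)
for px in((204,42),(212,42),(208,38)):
    p=onx("top",W(*px),.168);d=p-np.array([.05,.137]);print(p,np.linalg.norm(d),np.arctan2(d[1],-d[0]))
E
```

```text
[0.09943066 0.30982766] 0.17975758962343216 1.8493705118259762
[0.09250387 0.31135951] 0.1794653628899519 1.8099043090852003
[0.09488153 0.32079122] 0.18919186877517294 1.8103072924438206
```

Call:
{"name": "play_rows", "arguments": {"plan": [[1, 0, -0.3, 0.3, 0, 0, 0], [1, 0, -0.3, 0.3, 0, 0, 0], [0.5, 0, 0, 0, 0, 0, 0], [0, 0, 0, 0, 0, 0, 0], [-1, 0, 0, 0, 0, 0, 0], [-1, 0, 0, 0, 0, 0, 0], [-1, 0, 0, 0, 0, 0, 0]]}}

```text
clock: 8.03
position: [0.56, 0.2333, 0.2732]
eef_rot: [170.1, 89.9, 76.2]
wrist_force: [0.3, -0.1, -0.7]
opening: 0.0771
```

Call:
{"name": "play_rows", "arguments": {"plan": [[-1, 0, 0, 0.6, 0, 0, 0], [-1, 0, 0, 1, 0, 0, 0], [-1, 0, 0, 1, 0, 0, 0], [-1, 0, 0, 1, 0, 0, 0], [-1, 0, 0, 1, 0, 0, 0], [-1, 0, 0, 1, 0, 0, 0], [-1, 0, -0.4, 0.4, 0, 0, 0], [-1, 0.1, -1, 0, 0, 0, 0]]}}

```text
clock: 8.7
position: [0.5629, 0.1997, 0.4253]
eef_rot: [128.2, 89.7, 34.5]
wrist_force: [-0.6, 1.0, -0.5]
opening: 0.0851
```

Call:
{"name": "play_rows", "arguments": {"plan": [[-1, 0.1, -1, 0, 0, 0, 0], [-1, 0.1, -1, 0, 0, 0, 0], [-1, 0.1, -1, 0, 0, 0, 0], [-1, 0.1, -1, 0, 0, 0, 0], [-1, 0.1, -1, 0, 0, 0, 0], [-1, 0.1, -1, 0, 0, 0, 0], [-1, 0.1, -1, 0, 0, 0, 0], [-1, 0.1, -1, 0, 0, 0, 0]]}}

```text
clock: 9.37
position: [0.5823, -0.0039, 0.422]
eef_rot: [-93.3, 89.9, 172.8]
wrist_force: [0.9, -0.6, -0.3]
opening: 0.0853
```

Call:
{"name": "play_rows", "arguments": {"plan": [[-1, 0.1, -1, 0, 0, 0, 0], [-1, 0.1, -1, 0, 0, 0, 0], [-1, 0.1, -1, 0, 0, 0, 0], [-1, 0.1, -1, 0, 0, 0, 0], [-1, 0.1, -1, -0.3, 0, 0, 0], [-1, 0.1, -1, -0.5, 0, 0, 0], [-1, 0.1, -0.5, -0.5, 0, 0, 0], [-1, 0, 0, 0, 0, 0, 0]]}}

```text
clock: 10.03
position: [0.5992, -0.1675, 0.3861]
eef_rot: [-95.4, 89.6, 170.4]
wrist_force: [-0.4, -0.0, -0.1]
opening: 0.0854
```

Run:
```python
from h import *
import json
o=readout.get_obs();print(o["position"],o["eef_rot"],o["clock"])
json.dump({k:np.array(o[k]).tolist() for k in("position","eef_rot")},open("o6.json","w"))
cv2.imwrite("pics/w6.png",imaging.capture("wrist")[:,:,::-1])
cv2.imwrite("pics/t6.png",imaging.capture("top")[:,:,::-1])
cv2.imwrite("pics/s6.png",imaging.capture("scene")[:,:,::-1])
crop("pics/t6.png",240,90,180,170,3.4,"pics/t6c.png")
crop("pics/s6.png",190,90,220,210,2.8,"pics/s6c.png")
```

```text
[ 0.59917074 -0.16749279  0.38607555] [-95.42868371  89.60999548 170.42654049] 10.0333
```

View pics/w6.png

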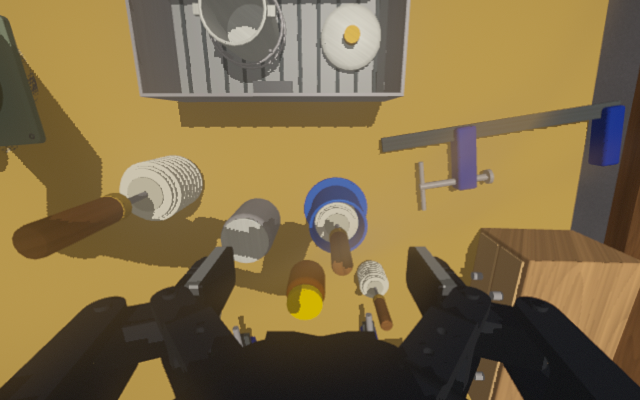

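View pics/t6c.png

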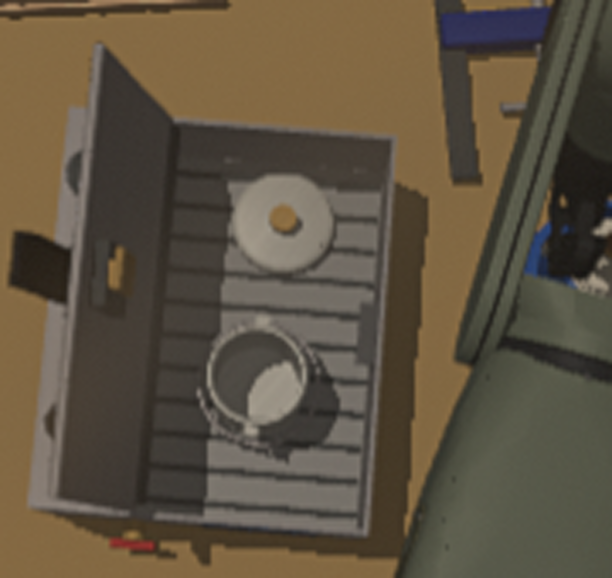

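View pics/s6c.png

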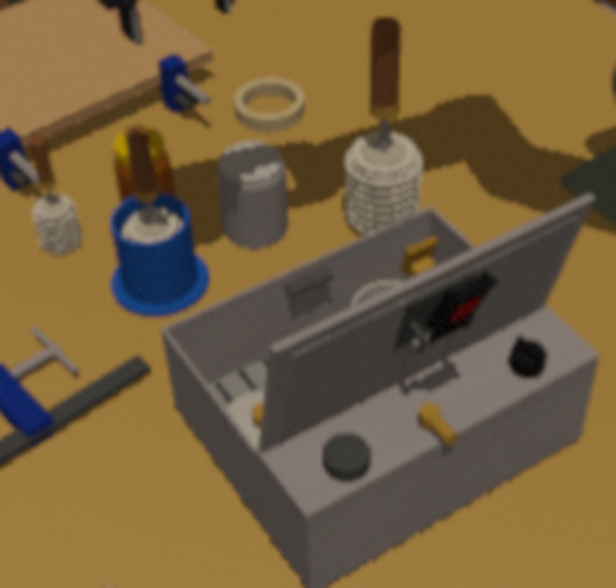

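The lid stands open on its own. The cup rim is at about crop (258,377) in the top view, the cup lid lies beside it, and the brush's handle end is at about (342,265) in the wrist view.

Run:
```python
from h import *
import json;o=json.load(open("o6.json"))
np.set_printoptions(precision=4,suppress=True)
W=lambda x,y:(240+(x+.5)/3.4-.5,90+(y+.5)/3.4-.5)
c=onz("top",W(258,377),.129);print("cup",c,"tank",(c-C)@EX,(c-C)@EY)
for p in((206,377),(310,377),(258,326),(258,428)):print(onz("top",W(*p),.129))
for px in((95,44),(103,44)):
    p=onx("top",W(*px),.168);d=p-np.array([.05,.137]);print("lid",p,np.linalg.norm(d),np.arctan2(d[1],-d[0]))
print("brush top wrist",onz("wrist",(342,265),.229,o),"rim",onz("wrist",(337,222),.105,o), "foot",onz("wrist",(336,208),.005,o))
crop("pics/w6.png",280,160,120,140,5,"pics/w6c.png")
```

```text
cup [0.5019 0.0381 0.129 ] tank -0.04516392135863391 -0.03763538596743491
[0.5014 0.0816 0.129 ]
[ 0.5025 -0.0053  0.129 ]
[0.5451 0.0387 0.129 ]
[0.4592 0.0376 0.129 ]
lid [0.0987 0.3181] 0.18749912029443713 1.833713177029773
lid [0.0927 0.3194] 0.18731088331387102 1.8005687978559566
brush top wrist [ 0.6157 -0.2622  0.229 ] rim [ 0.6166 -0.2551  0.105 ] foot [ 0.6192 -0.2637  0.005 ]
```

View pics/w6c.png

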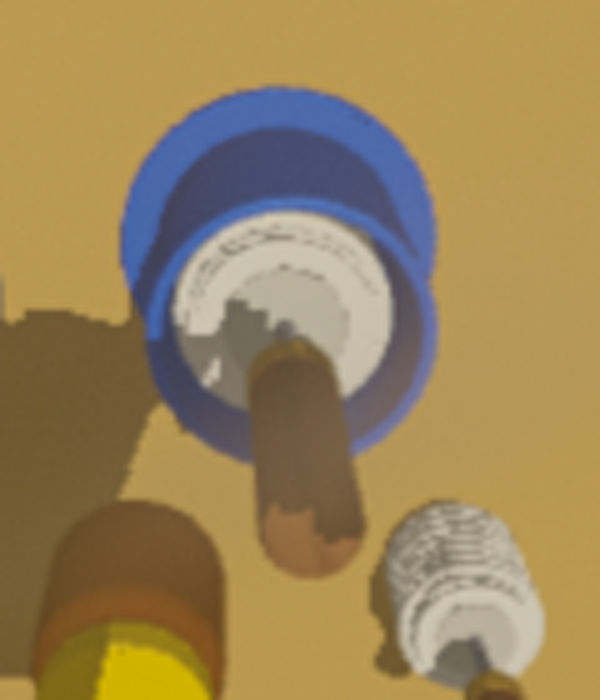

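Call:
{"name": "play_rows", "arguments": {"plan": [[-1, 0.2, -1, 0, 0, 0, 0], [-1, 0.2, -1, 0, 0, 0, 0], [-1, 0.2, -1, 0, 0, 0, 0], [-1, 0.05, -0.84, 0, 0, 0, 0], [-1, 0, 0, -0.8, 0, 0, 0], [-1, 0, 0, -1, 0, 0, 0], [-1, 0, 0, -1, 0, 0, 0], [-1, 0, 0, 0, 0, 0, 0]]}}

```text
clock: 10.85
position: [0.615, -0.2588, 0.3156]
eef_rot: [-113.3, 89.5, 152.9]
wrist_force: [-0.1, 0.2, -0.8]
opening: 0.0852
```

Run:
```python
from h import *
np.set_printoptions(precision=4,suppress=True)
o=readout.get_obs();print(o["position"],R.from_euler('xyz',o["eef_rot"],degrees=True).as_matrix(),o["clock"])
cv2.imwrite("pics/w7.png",imaging.capture("wrist")[:,:,::-1])
```

```text
[ 0.615  -0.2588  0.3156] [[-0.008   0.9977 -0.0675]
 [ 0.0041 -0.0674 -0.9977]
 [-1.     -0.0082 -0.0035]] 10.85
```

View pics/w7.png

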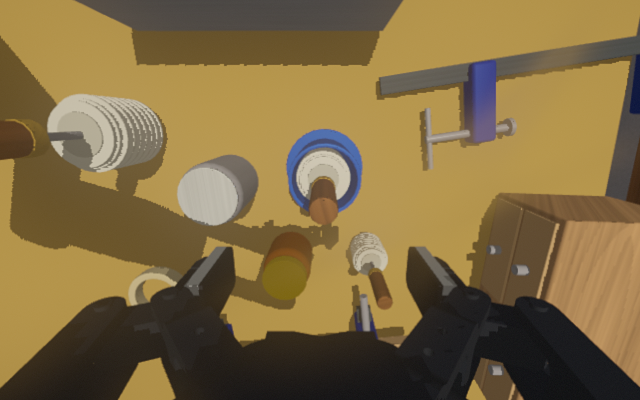

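Run:
```python
from h import *
o=readout.get_obs();print(o["position"],onz("wrist",(322,211),.229,o))
```

```text
[ 0.61592577 -0.25927997  0.31853888] [ 0.61601916 -0.26561491  0.229     ]
```

Call:
{"name": "play_rows", "arguments": {"plan": [[-1, 0, -0.19, -0.6, 0, 0, 0], [-1, 0, 0, -1, 0, 0, 0], [-1, 0, 0, -1, 0, 0, 0], [-1, 0, 0, -1, 0, 0, 0], [-1, 0, 0, -1, 0, 0, 0], [-1, 0, 0, -0.9, 0, 0, 0], [-1, 0, 0, -0.35, 0, 0, 0], [-1, 0, 0, 0, 0, 0, 0]]}}

```text
clock: 11.57
position: [0.6168, -0.2649, 0.1736]
eef_rot: [-117.6, 89.9, 148.5]
wrist_force: [-1.0, -0.2, -0.0]
opening: 0.0855
```

Run:
```python
from h import *
o=readout.get_obs();print(o["position"],o["wrist_force"])
cv2.imwrite("pics/w8.png",imaging.capture("wrist")[:,:,::-1])
```

```text
[ 0.61677082 -0.26492056  0.17358735] [-1.02274722 -0.24971372 -0.01707085]
```

View pics/w8.png

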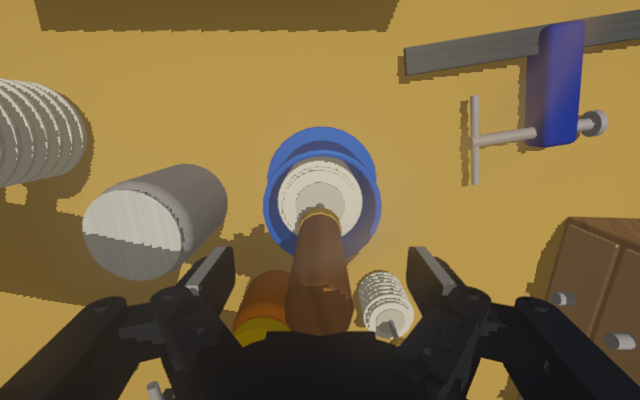

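The handle stands centred between the pads at px ~(322,280). Closing now.

Call:
{"name": "play_rows", "arguments": {"plan": [[0, 0, 0, 0, 0, 0, 0], [0.3, 0, 0, 0, 0, 0, 0], [0.6, 0, 0, 0, 0, 0, 0], [1, 0, 0, 0, 0, 0, 0], [1, 0, 0, 0, 0, 0, 0], [1, 0, 0, 0, 0, 0, 0], [1, 0, 0, 0, 0, 0, 0], [1, 0, 0, 0, 0, 0, 0]], "force": 50}}

```text
clock: 12.28
position: [0.6168, -0.2658, 0.1748]
eef_rot: [66.4, 89.9, -27.5]
wrist_force: [-0.5, 1.0, 5.1]
opening: 0.0248
```

Run:
```python
from h import *
np.set_printoptions(precision=4,suppress=True)
o=readout.get_obs();print(o["position"],o["wrist_force"],o["ft_torque"],o["opening"],R.from_euler('xyz',o["eef_rot"],degrees=True).as_matrix())
```

```text
[ 0.6168 -0.2658  0.1748] [-0.4547  1.0463  5.1359] [-0.0165  0.205   0.0163] 0.02479324984744911 [[ 0.0012  0.9976 -0.069 ]
 [-0.0006 -0.069  -0.9976]
 [-1.      0.0012  0.0005]]
```

Call:
{"name": "play_rows", "arguments": {"plan": [[1, 0, 0, 0.3, 0, 0, 0], [1, 0, 0, 0.7, 0, 0, 0], [1, 0, 0, 1, 0, 0, 0], [1, 0, 0, 1, 0, 0, 0], [1, 0, 0, 1, 0, 0, 0], [1, 0, 0, 1, 0, 0, 0], [1, 0, 0, 1, 0, 0, 0], [1, 0, 0, 0.6, 0, 0, 0]]}}

```text
clock: 12.95
position: [0.617, -0.2658, 0.3417]
eef_rot: [72.3, 89.8, -21.6]
wrist_force: [0.1, 0.4, -1.5]
opening: 0.0248
```

Call:
{"name": "play_rows", "arguments": {"plan": [[1, -0.2, 0.5, 0, 0, 0, 0], [1, -0.35, 0.9, 0, 0, 0, 0], [1, -0.35, 0.95, 0, 0, 0, 0], [1, -0.35, 0.95, 0, 0, 0, 0], [1, -0.35, 0.95, 0, 0, 0, 0], [1, -0.35, 0.95, 0, 0, 0, 0], [1, -0.35, 0.95, 0, 0, 0, 0], [1, -0.35, 0.95, 0, 0, 0, 0]]}}

```text
clock: 13.62
position: [0.5496, -0.087, 0.3385]
eef_rot: [-110.9, 90.0, 155.2]
wrist_force: [-0.5, 0.6, -0.6]
opening: 0.0251
```

Call:
{"name": "play_rows", "arguments": {"plan": [[1, -0.4, 0.95, 0, 0, 0, 0], [1, -0.4, 0.95, 0, 0, 0, 0], [1, -0.4, 0.95, 0, 0, 0, 0], [1, -0.4, 0.95, 0, 0, 0, 0], [1, -0.35, 0.7, 0, 0, 0, 0], [1, -0.2, 0.5, 0, 0, 0, 0], [1, 0, 0, 0, 0, 0, 0]]}}

```text
clock: 14.2
position: [0.4953, 0.039, 0.3389]
eef_rot: [-143.1, 89.9, 123.1]
wrist_force: [0.5, 0.1, -0.9]
opening: 0.0249
```

Run:
```python
from h import *
np.set_printoptions(precision=4,suppress=True)
o=readout.get_obs();print(o["position"],o["wrist_force"],o["opening"],R.from_euler('xyz',o["eef_rot"],degrees=True).as_matrix(),o["clock"])
cv2.imwrite("pics/w9.png",imaging.capture("wrist")[:,:,::-1])
cv2.imwrite("pics/s9.png",imaging.capture("scene")[:,:,::-1])
crop("pics/s9.png",190,40,230,240,2.5,"pics/s9c.png")
```

```text
[0.4953 0.039  0.3389] [ 0.5225  0.1233 -0.9278] 0.024871942507558146 [[-0.0008  0.9978 -0.0661]
 [ 0.0012 -0.0661 -0.9978]
 [-1.     -0.0009 -0.0012]] 14.2
```

View pics/w9.png

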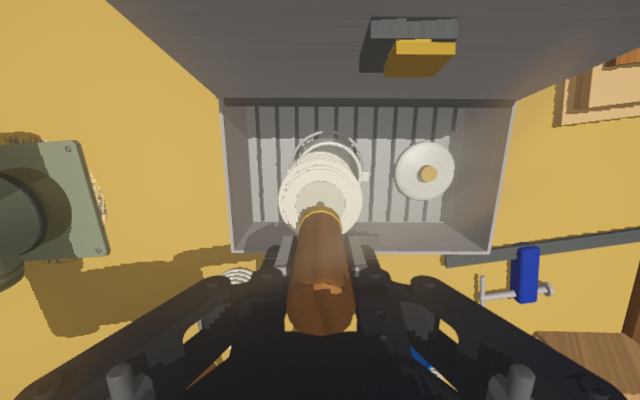

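View pics/s9c.png

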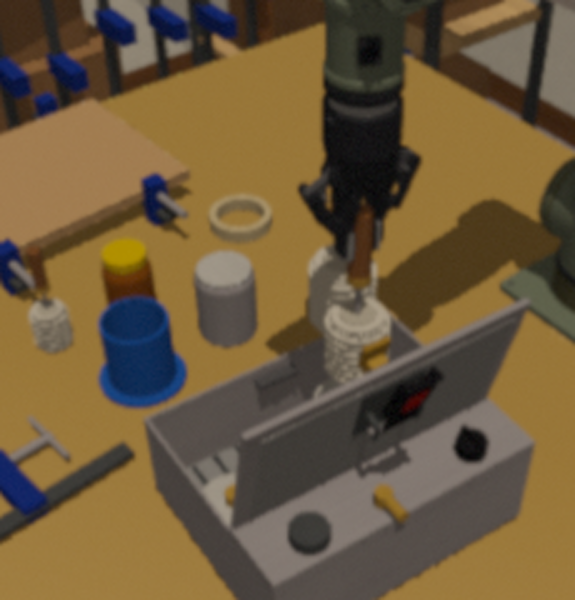

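Run:
```python
from h import *
o=readout.get_obs();print(o["position"])
I=cv2.imread("pics/w9.png")
for r,c in((.042,(0,0,255)),(.038,(0,255,0))):
  for a in np.linspace(0,2*np.pi,60):
    p=proj("wrist",[.502+r*np.cos(a),.038+r*np.sin(a),.129],o);cv2.circle(I,tuple(int(round(x*1)) for x in p),0,c,-1)
cv2.imwrite("pics/w9m.png",cv2.resize(I[110:250,250:400],None,fx=4,fy=4,interpolation=cv2.INTER_NEAREST))
```

```text
[0.49651756 0.03695121 0.33878371]
```

View pics/w9m.png

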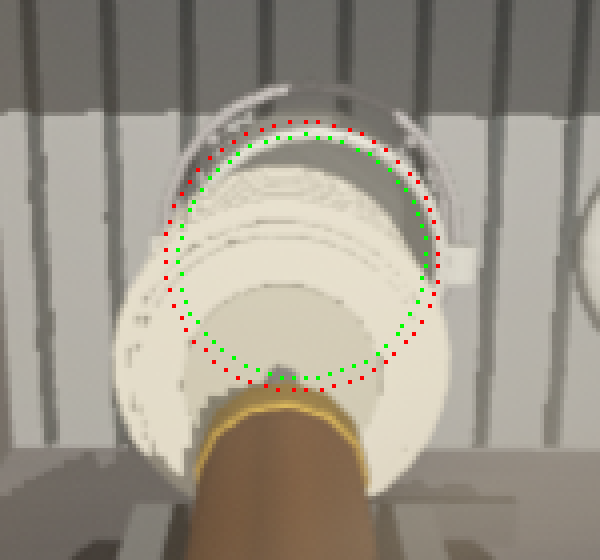

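Predicted rim (drawn dots) matches the cup in the wrist view to about a pixel. Centring and going in.

Call:
{"name": "play_rows", "arguments": {"plan": [[1, 0.25, 0.04, 0, 0, 0, 0], [1, 0, 0, 0, 0, 0, 0], [1, 0, 0, -0.5, 0, 0, 0], [1, 0, 0, -0.7, 0, 0, 0], [1, 0, 0, -0.7, 0, 0, 0], [1, 0, 0, -0.7, 0, 0, 0], [1, 0, 0, -0.2, 0, 0, 0], [1, 0, 0, 0, 0, 0, 0]]}}

```text
clock: 14.97
position: [0.5024, 0.0373, 0.2673]
eef_rot: [-81.3, 89.8, -175.3]
wrist_force: [0.6, -0.4, -0.5]
opening: 0.0251
```

Call:
{"name": "play_rows", "arguments": {"plan": [[1, 0, 0, -0.7, 0, 0, 0], [1, 0, 0, -0.7, 0, 0, 0], [1, 0, 0, -0.7, 0, 0, 0], [1, 0, 0, -0.4, 0, 0, 0], [1, 0, 0, -0.15, 0, 0, 0], [1, 0, 0, 0, 0, 0, 0]]}}

```text
clock: 15.47
position: [0.5031, 0.0377, 0.2026]
eef_rot: [-71.5, 90.0, -165.5]
wrist_force: [-0.1, 0.1, -0.5]
opening: 0.025
```

Call:
{"name": "play_rows", "arguments": {"plan": [[1, 0, 0, -0.12, 0, 0, 0], [1, 0, 0, -0.12, 0, 0, 0], [1, 0, 0, 0, 0, 0, 0]]}}

```text
clock: 15.72
position: [0.503, 0.0379, 0.1968]
eef_rot: [94.0, 90.0, 0.0]
wrist_force: [-0.4, -0.1, -1.7]
opening: 0.0254
```

Call:
{"name": "play_rows", "arguments": {"plan": [[1, 0, 0, -0.08, 0, 0, 0], [1, 0, 0, 0, 0, 0, 0]]}}

```text
clock: 15.88
position: [0.5029, 0.0379, 0.1946]
eef_rot: [91.2, 90.0, -2.8]
wrist_force: [-0.1, 0.3, 0.3]
opening: 0.0248
```

Call:
{"name": "play_rows", "arguments": {"plan": [[1, 0, 0, -0.06, 0, 0, 0], [1, 0, 0, 0, 0, 0, 0]]}}

```text
clock: 16.05
position: [0.5032, 0.0379, 0.1937]
eef_rot: [98.8, 89.9, 4.9]
wrist_force: [-0.6, 0.2, 2.2]
opening: 0.0247
```

Call:
{"name": "play_rows", "arguments": {"plan": [[1, 0, 0, -0.06, 0, 0, 0], [1, 0, 0, 0, 0, 0, 0]]}}

```text
clock: 16.22
position: [0.5034, 0.038, 0.1937]
eef_rot: [99.8, 89.8, 5.9]
wrist_force: [-2.1, 1.0, 11.6]
opening: 0.0251
```

The tip met the cup floor at TCP z 0.1937 (tip ≈ 0.029, as expected; 11.6 N was firm enough). Now up to finish stroke 1, then strokes 2 and 3.

Call:
{"name": "play_rows", "arguments": {"plan": [[1, 0, 0, 0.4, 0, 0, 0], [1, 0, 0, 0.8, 0, 0, 0], [1, 0, 0, 0.9, 0, 0, 0], [1, 0, 0, 0.8, 0, 0, 0], [1, 0, 0, 0.5, 0, 0, 0], [1, 0, 0, 0.28, 0, 0, 0], [1, 0, 0, 0, 0, 0, 0]]}}

```text
clock: 16.8
position: [0.5036, 0.0379, 0.2852]
eef_rot: [96.4, 89.8, 2.4]
wrist_force: [-0.3, 0.1, -0.6]
opening: 0.025
```

Call:
{"name": "play_rows", "arguments": {"plan": [[1, 0, 0, -0.4, 0, 0, 0], [1, 0, 0, -0.8, 0, 0, 0], [1, 0, 0, -0.9, 0, 0, 0], [1, 0, 0, -0.8, 0, 0, 0], [1, 0, 0, -0.5, 0, 0, 0], [1, 0, 0, -0.16, 0, 0, 0], [1, 0, 0, -0.08, 0, 0, 0], [1, 0, 0, 0, 0, 0, 0]]}}

```text
clock: 17.47
position: [0.5004, 0.0377, 0.1927]
eef_rot: [-82.1, 89.7, -176.0]
wrist_force: [-5.4, -0.8, 15.7]
opening: 0.0248
```

Call:
{"name": "play_rows", "arguments": {"plan": [[1, 0, 0, 0.4, 0, 0, 0], [1, 0, 0, 0.8, 0, 0, 0], [1, 0, 0, 0.9, 0, 0, 0], [1, 0, 0, 0.8, 0, 0, 0], [1, 0, 0, 0.5, 0, 0, 0], [1, 0, 0, 0.28, 0, 0, 0], [1, 0, 0, 0, 0, 0, 0]]}}

```text
clock: 18.05
position: [0.5032, 0.0379, 0.2849]
eef_rot: [95.9, 89.9, 2.0]
wrist_force: [0.5, -0.0, -0.7]
opening: 0.0247
```

Run:
```python
from h import *
np.set_printoptions(precision=4,suppress=True)
o=readout.get_obs();print(o["position"],o["wrist_force"],o["opening"],R.from_euler('xyz',o["eef_rot"],degrees=True).as_matrix(),o["clock"])
cv2.imwrite("pics/w10.png",imaging.capture("wrist")[:,:,::-1])
```

```text
[0.5032 0.0379 0.2849] [ 0.4921 -0.044  -0.7076] 0.024721314881419744 [[ 0.0014  0.9976 -0.0689]
 [ 0.     -0.0689 -0.9976]
 [-1.      0.0014 -0.0001]] 18.05
```

View pics/w10.png

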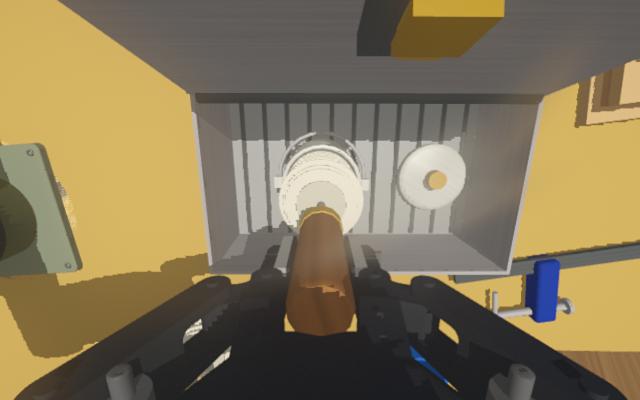

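The brush is still straight, centred in the cup with the tip ≈ 0.12, and the cup is upright in its cradle. Third stroke.

Call:
{"name": "play_rows", "arguments": {"plan": [[1, 0, 0, -0.4, 0, 0, 0], [1, 0, 0, -0.8, 0, 0, 0], [1, 0, 0, -0.9, 0, 0, 0], [1, 0, 0, -0.8, 0, 0, 0], [1, 0, 0, -0.45, 0, 0, 0], [1, 0, 0, -0.18, 0, 0, 0], [1, 0, 0, -0.08, 0, 0, 0], [1, 0, 0, 0, 0, 0, 0]]}}

```text
clock: 18.77
position: [0.5022, 0.0379, 0.1932]
eef_rot: [-84.2, 89.9, -178.1]
wrist_force: [-0.6, 0.5, -0.8]
opening: 0.0248
```

Call:
{"name": "play_rows", "arguments": {"plan": [[1, 0, 0, -0.03, 0, 0, 0], [1, 0, 0, 0, 0, 0, 0]]}}

```text
clock: 18.93
position: [0.5028, 0.0379, 0.1932]
eef_rot: [-37.3, 90.0, -131.2]
wrist_force: [0.6, -0.6, -1.0]
opening: 0.0246
```

Call:
{"name": "play_rows", "arguments": {"plan": [[1, 0, 0, 0.4, 0, 0, 0], [1, 0, 0, 0.8, 0, 0, 0], [1, 0, 0, 0.9, 0, 0, 0], [1, 0, 0, 0.8, 0, 0, 0], [1, 0, 0, 0.5, 0, 0, 0], [1, 0, 0, 0.28, 0, 0, 0], [1, 0, 0, 0, 0, 0, 0], [1, 0, 0, 0, 0, 0, 0]]}}

```text
clock: 19.6
position: [0.5027, 0.0379, 0.2856]
eef_rot: [95.0, 90.0, 1.0]
wrist_force: [-0.7, -0.5, -0.7]
opening: 0.0251
```

The third stroke reached TCP z 0.1932. That is within 1 mm of the contact height but with no force reading, as the handle slid about 1 mm in the grip on stroke 2. Now raise and carry the brush back.

Call:
{"name": "play_rows", "arguments": {"plan": [[1, 0, 0, 0.5, 0, 0, 0], [1, 0, 0, 0.8, 0, 0, 0], [1, 0, 0, 0.7, 0, 0, 0], [1, 0, 0, 0.3, 0, 0, 0], [1, 0.2, -0.5, 0, 0, 0, 0], [1, 0.35, -0.95, 0, 0, 0, 0], [1, 0.35, -0.95, 0, 0, 0, 0], [1, 0.35, -0.95, 0, 0, 0, 0]]}}

```text
clock: 20.27
position: [0.5339, -0.0466, 0.3417]
eef_rot: [-92.7, 89.9, 173.4]
wrist_force: [-0.3, -0.4, -1.5]
opening: 0.0249
```

Call:
{"name": "play_rows", "arguments": {"plan": [[1, 0.36, -0.95, 0, 0, 0, 0], [1, 0.36, -0.95, 0, 0, 0, 0], [1, 0.36, -0.95, 0, 0, 0, 0], [1, 0.36, -0.95, 0, 0, 0, 0], [1, 0.36, -0.95, 0, 0, 0, 0], [1, 0.36, -0.95, 0, 0, 0, 0], [1, 0.36, -0.95, 0, 0, 0, 0], [1, 0.36, -0.95, 0, 0, 0, 0]]}}

```text
clock: 20.93
position: [0.606, -0.237, 0.3412]
eef_rot: [-110.0, 89.8, 156.0]
wrist_force: [1.7, 0.5, -1.0]
opening: 0.0251
```

Call:
{"name": "play_rows", "arguments": {"plan": [[1, 0.2, -0.5, 0, 0, 0, 0], [1, 0.1, -0.2, 0, 0, 0, 0], [1, 0, 0, 0, 0, 0, 0]]}}

```text
clock: 21.18
position: [0.6136, -0.2543, 0.341]
eef_rot: [-110.8, 89.8, 155.2]
wrist_force: [-0.6, 0.6, -0.8]
opening: 0.025
```

Run:
```python
from h import *
np.set_printoptions(precision=4,suppress=True)
o=readout.get_obs();print(o["position"],o["wrist_force"],o["opening"],R.from_euler('xyz',o["eef_rot"],degrees=True).as_matrix(),o["clock"])
cv2.imwrite("pics/w11.png",imaging.capture("wrist")[:,:,::-1])
```

```text
[ 0.6136 -0.2543  0.341 ] [-0.5701  0.6453 -0.8323] 0.02495603213248235 [[-0.0028  0.9975 -0.0703]
 [ 0.0013 -0.0703 -0.9975]
 [-1.     -0.0028 -0.0011]] 21.1833
```

View pics/w11.png

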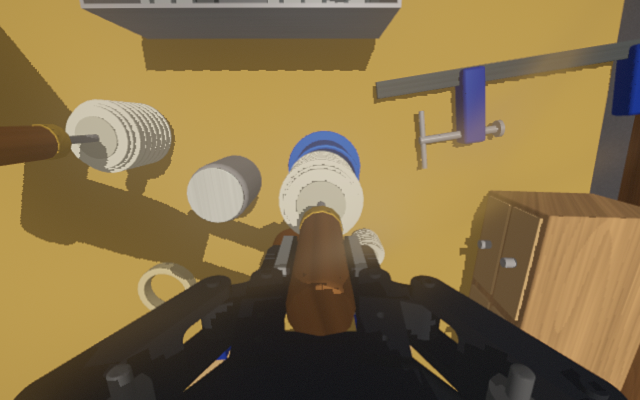

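Call:
{"name": "play_rows", "arguments": {"plan": [[1, 0.08, -0.35, 0, 0, 0, 0], [1, 0, 0, 0, 0, 0, 0], [1, 0, 0, 0, 0, 0, 0]]}}

```text
clock: 21.48
position: [0.6155, -0.2617, 0.3433]
eef_rot: [112.8, 90.0, 18.9]
wrist_force: [-0.1, 0.5, -1.0]
opening: 0.0249
```

Call:
{"name": "play_rows", "arguments": {"plan": [[1, 0.05, -0.12, -0.3, 0, 0, 0], [1, 0, 0, -0.6, 0, 0, 0], [1, 0, 0, -0.8, 0, 0, 0], [1, 0, 0, -0.5, 0, 0, 0], [1, 0, 0, -0.2, 0, 0, 0], [1, 0, 0, 0, 0, 0, 0]]}}

```text
clock: 21.98
position: [0.6162, -0.2646, 0.2813]
eef_rot: [-111.5, 89.8, 154.6]
wrist_force: [1.1, 0.2, -1.4]
opening: 0.0248
```

Call:
{"name": "play_rows", "arguments": {"plan": [[1, 0, 0, -0.6, 0, 0, 0], [1, 0, 0, -0.8, 0, 0, 0], [1, 0, 0, -0.8, 0, 0, 0], [1, 0, 0, -0.8, 0, 0, 0], [1, 0, 0, -0.6, 0, 0, 0], [1, 0, 0, -0.3, 0, 0, 0], [1, 0, 0, 0, 0, 0, 0]]}}

```text
clock: 22.57
position: [0.6164, -0.2649, 0.1845]
eef_rot: [-111.7, 89.9, 154.4]
wrist_force: [-0.6, -0.6, -0.4]
opening: 0.025
```

Call:
{"name": "play_rows", "arguments": {"plan": [[1, 0, 0, -0.16, 0, 0, 0], [1, 0, 0, -0.12, 0, 0, 0], [1, 0, 0, -0.06, 0, 0, 0], [1, 0, 0, 0, 0, 0, 0]]}}

```text
clock: 22.9
position: [0.617, -0.2652, 0.1775]
eef_rot: [71.8, 90.0, -22.2]
wrist_force: [-0.3, 0.9, -0.8]
opening: 0.025
```

Call:
{"name": "play_rows", "arguments": {"plan": [[1, 0, 0, -0.05, 0, 0, 0], [1, 0, 0, 0, 0, 0, 0]]}}

```text
clock: 23.07
position: [0.6169, -0.2652, 0.1761]
eef_rot: [72.2, 90.0, -21.8]
wrist_force: [-0.0, -0.3, -1.2]
opening: 0.0251
```

Call:
{"name": "play_rows", "arguments": {"plan": [[1, 0, 0, -0.05, 0, 0, 0], [1, 0, 0, 0, 0, 0, 0]]}}

```text
clock: 23.23
position: [0.6168, -0.2651, 0.1745]
eef_rot: [104.9, 90.0, 11.0]
wrist_force: [0.3, -0.3, -0.8]
opening: 0.0254
```

Call:
{"name": "play_rows", "arguments": {"plan": [[1, 0, 0, -0.05, 0, 0, 0], [1, 0, 0, 0, 0, 0, 0]]}}

```text
clock: 23.4
position: [0.6171, -0.2652, 0.1738]
eef_rot: [75.2, 89.9, -18.8]
wrist_force: [0.6, -0.5, 1.3]
opening: 0.025
```

Call:
{"name": "play_rows", "arguments": {"plan": [[1, 0, 0, -0.04, 0, 0, 0], [1, 0, 0, 0, 0, 0, 0]]}}

```text
clock: 23.57
position: [0.6172, -0.2652, 0.1737]
eef_rot: [72.9, 89.9, -21.1]
wrist_force: [-1.1, -0.1, 4.4]
opening: 0.0249
```

The brush has landed on the stand floor at 0.1737, as predicted. Opening slowly.

Call:
{"name": "play_rows", "arguments": {"plan": [[1, 0, 0, 0, 0, 0, 0], [0.35, 0, 0, 0, 0, 0, 0], [0.25, 0, 0, 0, 0, 0, 0], [0.1, 0, 0, 0, 0, 0, 0], [-0.2, 0, 0, 0, 0, 0, 0], [-0.6, 0, 0, 0, 0, 0, 0], [-1, 0, 0, 0, 0, 0, 0], [-1, 0, 0, 0, 0, 0, 0]], "force": 20}}

```text
clock: 24.23
position: [0.6168, -0.2651, 0.1722]
eef_rot: [-118.5, 90.0, 147.5]
wrist_force: [0.8, 0.1, -0.0]
opening: 0.0838
```

Call:
{"name": "play_rows", "arguments": {"plan": [[-1, 0, 0, 0, 0, 0, 0], [-1, 0, 0, 0, 0, 0, 0], [-1, 0, 0, 0, 0, 0, 0]]}}

```text
clock: 24.48
position: [0.6169, -0.2651, 0.1723]
eef_rot: [74.7, 90.0, -19.2]
wrist_force: [-0.5, 0.3, -0.3]
opening: 0.0853
```

Run:
```python
from h import *
o=readout.get_obs();print(o["position"],o["wrist_force"],o["opening"],o["clock"])
cv2.imwrite("pics/w12.png",imaging.capture("wrist")[:,:,::-1])
```

```text
[ 0.61685647 -0.26514024  0.17232394] [-0.524266    0.29632614 -0.26584359] 0.08531199053277627 24.4833
```

View pics/w12.png

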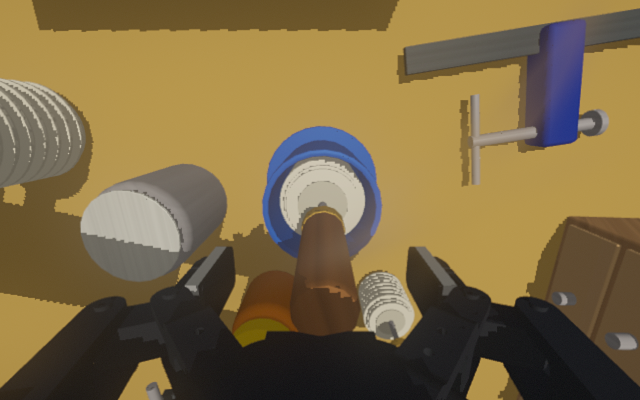

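The brush stands upright and free in its stand. Retreating straight up, then away to clear the views.

Call:
{"name": "play_rows", "arguments": {"plan": [[-1, 0, 0, 0.3, 0, 0, 0], [-1, 0, 0, 0.7, 0, 0, 0], [-1, 0, 0, 1, 0, 0, 0], [-1, 0, 0, 1, 0, 0, 0], [-1, 0, 0, 1, 0, 0, 0], [-1, 0, 0, 1, 0, 0, 0], [-1, 0, 0, 1, 0, 0, 0], [-1, 0, 0, 0.8, 0, 0, 0]]}}

```text
clock: 25.2
position: [0.6169, -0.2652, 0.3455]
eef_rot: [70.8, 89.8, -23.1]
wrist_force: [1.5, -0.5, -0.3]
opening: 0.0855
```

Call:
{"name": "play_rows", "arguments": {"plan": [[-1, -0.7, -0.7, 0, 0, 0, 0], [-1, -0.8, -0.8, 0, 0, 0, 0], [-1, -0.8, -0.8, 0, 0, 0, 0], [-1, -0.8, -0.8, 0, 0, 0, 0], [-1, -0.8, -0.8, 0, 0, 0, 0], [-1, -0.8, -0.8, 0, 0, 0, 0], [-1, -0.8, -0.8, 0, 0, 0, 0], [-1, -0.8, -0.8, 0, 0, 0, 0]]}}

```text
clock: 25.87
position: [0.4582, -0.4234, 0.3432]
eef_rot: [52.1, 89.9, -41.9]
wrist_force: [0.9, 0.3, 1.0]
opening: 0.0853
```

Call:
{"name": "play_rows", "arguments": {"plan": [[-1, -0.8, -0.8, 0, 0, 0, 0], [-1, -0.8, -0.8, 0, 0, 0, 0], [-1, -0.8, -0.8, 0, 0, 0, 0], [-1, -0.8, -0.5, 0, 0, 0, 0], [-1, 0, 0, 0, 0, 0, 0], [-1, 0, 0, 0, 0, 0, 0]]}}

```text
clock: 26.37
position: [0.3785, -0.4957, 0.343]
eef_rot: [74.5, 89.9, -19.6]
wrist_force: [-0.5, -0.3, 0.3]
opening: 0.0854
```

Run:
```python
from h import *
o=readout.get_obs();print(o["position"],o["joint_vel"],o["clock"])
cv2.imwrite("pics/t13.png",imaging.capture("top")[:,:,::-1])
cv2.imwrite("pics/s13.png",imaging.capture("scene")[:,:,::-1])
crop("pics/t13.png",240,90,260,200,3,"pics/t13c.png")
crop("pics/s13.png",190,70,230,230,2.5,"pics/s13c.png")
```

```text
[ 0.37850471 -0.49570561  0.34297177] [ 2.11658746  0.13598555  0.06059676  0.59860094 -0.18438348  0.19062069] 26.3667
```

View pics/t13c.png

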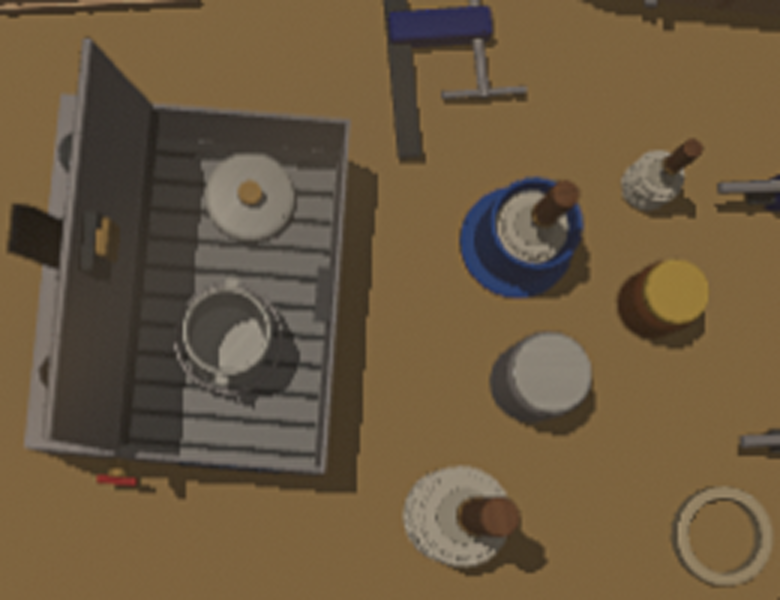

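View pics/s13c.png

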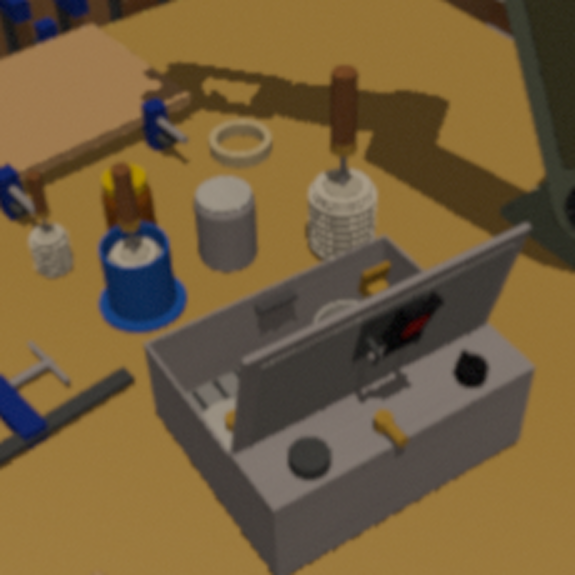

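Final views: the lid is still at its stop, the cup stands in its cradle, the brush is upright in the stand and nothing else has shifted. The stand contact gives a tip offset of 0.1638, which puts stroke 3's lowest tip at z ≈ 0.0294, against 0.029 for the cup floor. Handing in.

Run:
```python
from rig import close_job
print(close_job())
```

```text
the job is handed in; nothing more can be done
None
```

The job is done and handed in at about 26.5 s of the 72 s allowed. The wash tank's lid is fully open, the cup got three full strokes, and the brush is back upright in its stand.

- **Lid:** I pinched the paddle, lifted it and swung the lid to its stop. It measured about 1.80 rad in the top view after release. I did not re-measure it at the end, but it looks the same in the final pictures.
- **Brush:** I took the middle-sized one, which was in the blue stand. I later lowered it until it just touched the stand floor (about 4 N) and released it slowly. It stood upright and free afterwards.
- **Strokes:** All three went from the cup floor up to about 9 mm below the rim. On strokes 1 and 2 the wrist force confirmed contact with the floor, at 11.6 N and 15.7 N.
- **Check that disagreed:** Stroke 3 showed no contact force at its lowest point, because the handle had slid about 1 mm in the grip on stroke 2. Working back from where the brush touched down in its stand, the tip came within about 0.5 mm of the cup floor.
- **Everything else:** In the last top and scene views the cup stands in its cradle. The cup lid, tin, jar, tape and the other two brushes look unmoved. The chisel and spray gun were outside the enlarged pictures I checked at the end, and the arm did not go near them.

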